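Load and lock the leaf drill jig

ROBOT

A 6-joint arm with a two-finger parallel gripper is mounted at the origin on a cart in front of the work surface, level with it; the furniture and walls round the work are solid. World frame = base frame: x ahead of the robot, y to its left, z up, the work surface at z = 0. Lengths are in mm, angles in rad, forces in N, time in s.
With the tool pointing down it reaches from about 300 to 950 mm from the base axis. Payload 3.1 kg.
Tool frame: the origin (TCP) lies midway between the tips of the shut fingers; the grasp point (between the pads) lies 19 mm behind it; z points along the fingers, y is the line along which they close (so a half turn about z gives the same grasp; the last joint's range is limited). The gripper opens to 85 mm and grips with 20 to 120 N. Pads are 22 mm wide; open, the fingers measure 114 mm over their backs; the gripper's body (76 mm by 85 mm) begins 54 mm behind the grasp point. The pads swing forward as they close: fully open they stand 13 mm farther back than shut.
Start: joints at [-1.274, 0.308, 1.634, -0, 1.2, -0.07], TCP at [224.118, -583.441, 195.072] pointing down, gripper open.
Joint ranges: [-3.06, 3.06], [-0.79, 1.96], [0.05, 2.63], [-1.19, 4.34], [0.05, 2.64], [-2.94, 2.94]. Speed limits (rad/s): [2.79, 2.79, 3.14, 3.14, 3.14, 3.14].

INTERFACE

Orientations are given as a unit quaternion [w, x, y, z].
In Python, from cell import ctrl gives the robot as it stands. The module is installed in compiled form; this text tells all that it offers.
- The arm moves only by the tool send_rows, never from a script. Its argument "moves" is text: rows parted by semicolons, each of 7 numbers parted by spaces: the shift along the world's x, y, z in m, then the turn, a rotation vector about the world's x, y, z in rad, then the opening, from 0 (shut) to 1 (fully open). In form: x y z wx wy wz claw; .... A call has 1 to 8 rows; each row shifts and turns the commanded pose from where the row before left it; what a row does not reach is not made up. A row lasts 1/10 s, in which the tool goes at most 50 mm and 8.59 degrees, less where a joint would pass 70% of its speed; a pose out of reach is approached as far as the arm can. A call is refused whole if a number of a shift passes 0.05 or a number of a turn 0.15, either way. A call with a gripper value outside its range is refused whole. The fingers move at their own pace and stop on an object; the grip force is fixed at half the most. Time passes only in rows, so rows that do not move let the fingers close. It gives the time, the measured TCP pose, the force, the opening and the grip force at its end, in the units of the state.
- ctrl.sense(): the state, without advancing time (a new reading comes with each control period).
- ctrl.camera(name): name is "side" or "top"; returns the picture (400x640x3 uint8, red, green, blue); there is no depth.
- ctrl.camera_info(name): a dict with "K" (3x3 intrinsics, pixels), "eye" and "attitude" of the camera in the world. Camera axes: x right, y down, z forward; pixel columns grow to the right and rows downward; lengths in mm; the calibration is good to about 2 mm. A picture is of the moment at which its call begins. camera_info takes no time and is no camera call.
- ctrl.hand_in(): hands the job in; it is judged then, once.
The state is a dict: "t": time; "joint_pos": joint angles; "joint_vel": joint speeds; "effort": joint torques, N m; "eef_pos": TCP position; "orientation": TCP orientation; "ft_force": force on the tool from outside, world axes, zero at the start; "moment": the same for the moment, N m; "gripper_width": finger opening in mm; "gripper_force": force on a finger pad.
Only numpy, scipy, OpenCV 4.12 (cv2) and the standard library are available. Lean on these libraries where they do the work, as an engineer would, in place of code of your own. Each camera call takes 0.05 s, during which the arm holds its last target. There are 200 camera calls.

TASK

Get the walnut blank ready for drilling in the hinged drill jig, with the fingertips: push the blank along its channel fully home against the end stop, then flip the aluminium leaf over its hinge until it lies flat over the blank, and last swing the latch by its peg a quarter turn, as far as it goes, so that it lies across the edge of the leaf. Only push the blank, never lift it, and leave the things lying round the jig where they are.

Things in the scene. Friction and masses are not known exactly. Their poses are not given: they have to be found in the camera images.
- drill_jig: Hinged drill jig fixed on the bench, plywood base 165 x 185 x 18 mm (x -85..80, y -125..60). Origin on the bench below the middle of the hinge. Its x runs along hinge and channel, away from the robot, to the end stop; its y from the hinge to the side where the leaf starts, lying open; z up. Hinge axis at y 0, z 64. Two rests hold the open leaf at y 28..44, z up to 61, x -27..27.
- channel_end (a point): Foot of the end stop's face, mid channel: jig x 60, y -41, z 18 mm (the channel floor). Stop 26 mm high. The channel runs from here along jig -x between a wooden fence under the hinge (y -13..13, top z 60) and a front rail (y -79..-69, top z 40), both x -59..63. Two steel pins, 8 mm thick, top z 61, stand on the rail at x -45 and 48.
- blank: Dark walnut block 52 x 120 x 42 mm in the channel, 2 mm play each side, loose, 0.11 to 0.22 kg. Origin: centre of its underside; its y axis lies along its length. Starts 20 to 45 mm short of home, its near end jutting towards the robot. Home: far end on the end stop, origin at jig x 0, y -41, z 18 mm; near end then at jig x -60, top at z 60.
- leaf (a joint): Hinge angle of the aluminium leaf: 0 lying open on its rests on the jig's +y side, 1.57 upright, 3.14 (its stop) lying flat over the channel, underside at z 61 mm, top at 67. Starts at 0 to 0.2. Stiff hinge (0.14 N m): it stays at any angle where it is left, so push it all the way down. It cannot lie flat unless the blank is home.
- leaf_edge (a point): Middle of the leaf's free edge, half-way through its 6 mm, 84 mm from the hinge axis. Leaf: jig x -66..64, 6 to 84 mm from the axis, 0.2 kg. Outer side (below when open, on top when closed): three bushes 15 mm wide, 5 mm proud, 41 mm from the axis. Inner side: 14 mm lip along its near end (jig x -66..-62), which drops behind the home blank. When open, clear below for y over 60, down to the bench.
- latch (a joint): Angle of the steel latch bar about its upright pivot (jig x 20, y -102 mm): 0 parked, bar pointing along jig -x; grows clockwise seen from above; 1.57 (its stop): bar pointing along jig +y, across the closed leaf's free edge. Starts at 0 to 0.2; stays where it is left (0.05 N m). The bar is 14 mm wide, z 69 to 77 mm, and reaches 49 mm from the pivot.
- latch_peg (a point): Centre of the black upright finger peg on the latch bar, 34 mm from the latch's pivot: 13 mm thick, z 77 to 104 mm above the bench.
- spare_offcut: Spare light hardwood offcut 45 x 105 x 24 mm lying beside the jig on its -y side, loose. Origin at the centre of its underside. Leave it alone.
- hex_keys: Folding hex key set 28 x 92 x 18 mm lying near the jig on its +y side, loose. Origin at the centre of its underside. Leave it alone.
- tape_measure: Yellow pocket tape measure 38 x 86 x 62 mm near the front edge of the bench, loose. Origin at the centre of its underside. Leave it alone.
- tape_2: Roll of black tape, 53 mm across, 19 mm high, lying left of the jig, loose. Origin at the centre of its underside. Leave it alone.

How it is judged:
By the outcome, as a careful person would: the job done as asked, in the order asked, and still so for the second after the job is handed in, with the robot touching nothing.
It also fails if it takes over 58 s, if anything falls off the work surface, if the arm or the gripper's body presses on something with over 40 N, if the wrist force passes 120 N, or if a joint passes its speed limit or range.

## Working session

There is one attempt and no reset: what is moved stays moved. The work goes in short steps, Python scripts to look and compute and a tool call to move; the robot and the scene stay as the last step left them, time stands still between calls to the robot, and variables do not carry over. Pictures are saved under pics/ and viewed, at most 10 in all, crops included, and the job is handed in when it is done.

Besides the shell and the picture viewer there is one more tool, called after "Call:" as name(argument=value, ...) on one line, values as JSON. send_rows: Moves the arm, as the interface text tells. Its arguments: {"type":"object","properties":{"moves":{"type":"string"}},"required":["moves"]}

```bash
mkdir -p pics
cat > h.py <<'E'
import numpy as np,cv2
from cell import ctrl
np.set_printoptions(precision=2,suppress=True)
def snap(n,f):
    im=ctrl.camera(n); cv2.imwrite('pics/'+f,im[:,:,::-1]); return im
E
python3 - <<'E'
from h import *
for n in('top','side'):
    snap(n,n+'0.png'); print(n,ctrl.camera_info(n))
s=ctrl.sense();print(s)
E
```

```text
top {'K': array([[494.54,   0.  , 320.91],
       [  0.  , 494.54, 190.22],
       [  0.  ,   0.  ,   1.  ]]), 'eye': array([ 407.48, -232.25, 1117.26]), 'attitude': array([-0.  ,  0.71, -0.71,  0.03])}
side {'K': array([[427.89,   0.  , 323.89],
       [  0.  , 427.89, 201.08],
       [  0.  ,   0.  ,   1.  ]]), 'eye': array([1008.75,  433.48,  762.52]), 'attitude': array([-0.15,  0.29,  0.85, -0.42])}
{'t': 0.1, 'joint_pos': array([-1.27,  0.31,  1.64,  0.  ,  1.2 , -0.07]), 'joint_vel': array([-0., -0., -0.,  0.,  0., -0.]), 'effort': array([  0.  , -41.64, -27.76,  -0.  ,   0.  ,   0.  ]), 'eef_pos': array([ 223.86, -582.66,  193.95]), 'orientation': array([-0.  ,  0.98,  0.18, -0.  ]), 'ft_force': array([ 0.5 ,  0.37, -0.17]), 'moment': array([0.02, 0.  , 0.02]), 'gripper_force': 0.0, 'gripper_width': 85.41707502499791}
```

View pics/top0.png

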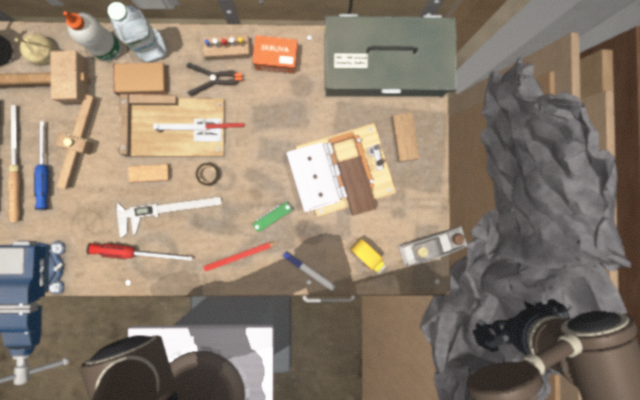

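View pics/side0.png

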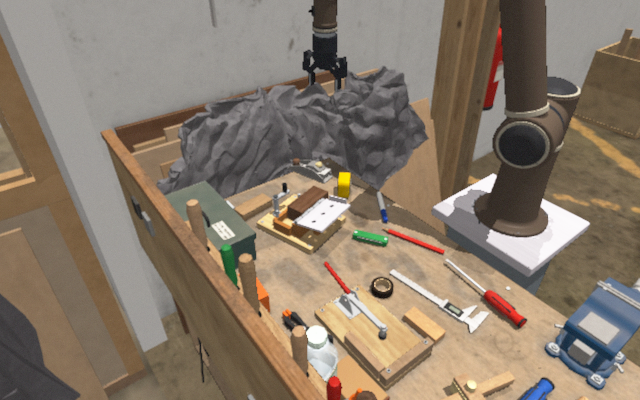

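Run:
```python
from h import *
a=cv2.imread('pics/top0.png')[115:225,275:425]; b=cv2.imread('pics/side0.png')[165:255,245:365]
cv2.imwrite('pics/c1.png',cv2.resize(a,None,fx=5,fy=5,interpolation=cv2.INTER_CUBIC))
cv2.imwrite('pics/c2.png',cv2.resize(b,None,fx=6,fy=6,interpolation=cv2.INTER_CUBIC))
```

```text
(no output)
```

View pics/c1.png

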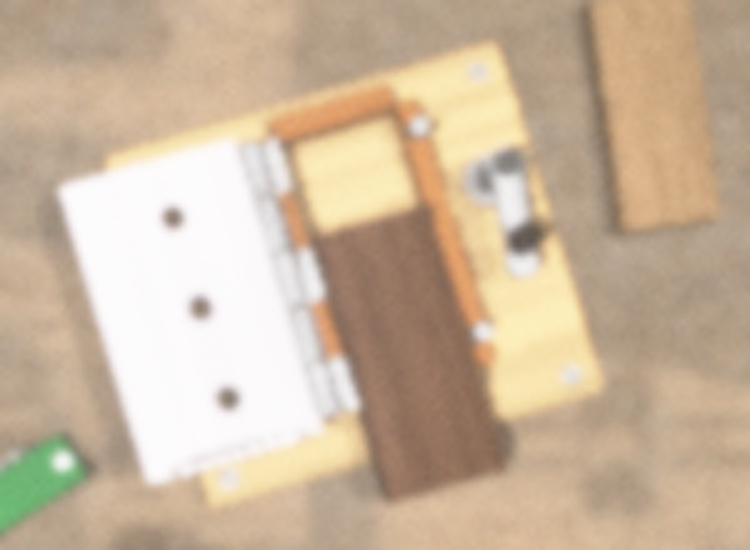

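View pics/c2.png

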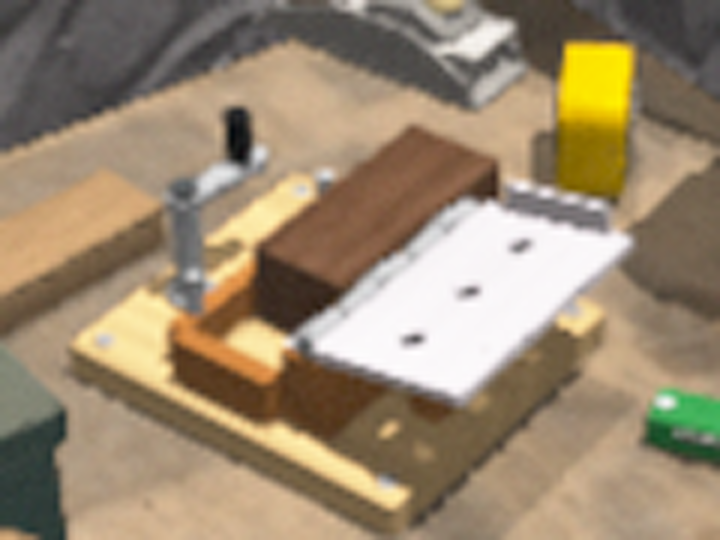

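```bash
cat >> h.py <<'E'
from scipy.spatial.transform import Rotation as R
from scipy.optimize import least_squares
def cam(n):
    i=ctrl.camera_info(n); return i['K'],i['eye'],R.from_quat(i['attitude'],scalar_first=True).as_matrix()
def proj(n,P):
    K,e,A=cam(n); c=(np.atleast_2d(P)-e)@A; return (c@K.T)[:,:2]/c[:,2:]
def back(n,uv,z):
    K,e,A=cam(n); uv=np.atleast_2d(uv); d=np.c_[uv,np.ones(len(uv))]@np.linalg.inv(K).T@A.T
    return e+d*((z-e[2])/d[:,2])[:,None]
def c1(p): return (np.atleast_2d(p)+.5)/5-.5+[275,115]
def c2(p): return (np.atleast_2d(p)+.5)/6-.5+[245,165]
def J2W(P,j): 
    P=np.atleast_2d(np.array(P,float)); c,s=np.cos(j[2]),np.sin(j[2]); return np.c_[P[:,:2]@[[c,s],[-s,c]]+j[:2],P[:,2]]
def W2J(P,j):
    P=np.atleast_2d(P); c,s=np.cos(j[2]),np.sin(j[2]); return np.c_[(P[:,:2]-j[:2])@[[c,-s],[s,c]],P[:,2]]
E
python3 - <<'E'
from h import *
M=[[80,-125,18],[-85,-125,18],[-85,60,18],[80,60,18],[48,-74,61],[-45,-74,61]]
U=c1([[497,42],[603,388],[207,505],[107,156],[419,125],[483,331]])
f=lambda j:(proj('top',J2W(M,j))-U).ravel()
r=least_squares(f,[450,-280,0.3]);print(r.x,r.fun.reshape(-1,2));j=r.x
M2=[[80,-125,18],[80,60,18],[-85,60,18]]; U2=c2([[72,350],[405,525],[603,318]])
print('side resid',proj('side',J2W(M2,j))-U2)
def f2(j): return np.r_[f(j),(proj('side',J2W(M2,j))-U2).ravel()]
r=least_squares(f2,j);print('joint',r.x)
for nm,p,z in [('pivot',[508,158],80),('peg',[525,236],104),('bl',[387,500],60),('br',[505,465],60),('fl',[318,235],60),('fr',[428,208],60),('leaf far',[63,185],67),('leaf near',[150,485],67),('leaf hinge far',[238,140],67)]:
    print(nm,back('top',c1(p),z),W2J(back('top',c1(p),z),j))
print('peg side',W2J(back('side',c2([238,112]),104),j),'leaf far corner side',[W2J(back('side',c2([458,403]),z),j)for z in(61,70)])
print('hex corner right',back('top',[[291,207],[256,226]],18),'offcut',back('top',c1([[620,230],[715,215],[590,0]]),24),'tape',back('top',[[360,240],[382,268]],62))
E
```

```text
[ 495.89 -289.39    0.29] [[ 0.24 -0.65]
 [ 0.26  0.53]
 [ 0.14  0.69]
 [-0.84 -0.5 ]
 [ 0.3  -0.13]
 [-0.09  0.03]]
side resid [[-1.26 -0.68]
 [-2.71 -1.84]
 [ 0.71 -0.6 ]]
joint [ 495.35 -288.61    0.29]
pivot [[ 546.02 -381.72   80.  ]] [[  21.81 -102.77   80.  ]]
peg [[ 510.48 -385.15  104.  ]] [[-13.24 -95.96 104.  ]]
bl [[ 401.34 -331.9    60.  ]] [[-102.73  -13.88   60.  ]]
br [[ 416.34 -382.68   60.  ]] [[-102.79  -66.83   60.  ]]
fl [[ 515.08 -302.46   60.  ]] [[ 14.69 -18.    60.  ]]
fr [[ 526.91 -349.91   60.  ]] [[ 12.53 -66.85  60.  ]]
leaf far [[ 535.37 -193.25   67.  ]] [[65.19 80.94 67.  ]]
leaf near [[ 407.73 -230.49   67.  ]] [[-67.77  81.52  67.  ]]
leaf hinge far [[ 554.98 -267.83   67.  ]] [[62.78  3.87 67.  ]]
peg side [[-16.31 -98.48 104.  ]] leaf far corner side [array([[45.77, 70.69, 61.  ]]), array([[54.13, 76.81, 70.  ]])]
hex corner right [[ 417.94 -200.24   18.  ]
 [ 375.93 -123.12   18.  ]] offcut [[ 521.44 -439.8    24.  ]
 [ 528.31 -482.52   24.  ]
 [ 624.75 -426.98   24.  ]] tape [[ 347.24 -348.67   62.  ]
 [ 287.72 -395.49   62.  ]]
```

The top view shows the jig's base corners and pins (fit residual under 1 px), and the two views agree to about 2 px. The jig sits at (495.8, -289.2) with yaw 0.29. The blank's near end is at jig x -103, so it needs about 43 mm of push. The leaf is raised about 0.19 rad and the latch about 0.15 rad. I'll shut the fingers and go to a point behind the blank.

Call:
send_rows(moves="0.028 0.036 -0.004 0 0 -0.013 0; 0.028 0.036 -0.004 0 0 -0.013 0; 0.028 0.037 -0.004 0 0 -0.013 0; 0.028 0.037 -0.004 0 0 -0.013 0; 0.028 0.037 -0.004 0 0 -0.013 0; 0.028 0.037 -0.004 0 0 -0.012 0; 0 0 0 0 0 0 0; 0 0 0 0 0 0 0")

```text
t: 0.9
eef_pos: [392.4, -362.4, 170.6]
orientation: [-0.0, 0.989, 0.146, -0.0]
ft_force: [-0.0, -0.0, 0.1]
gripper_width: 0.2
gripper_force: 0.0
```

Call:
send_rows(moves="0 0 -0.04 0 0 0 0; 0 0 -0.04 0 0 0 0; 0 0 -0.03 0 0 0 0; 0 0 -0.02 0 0 0 0; 0 0 0 0 0 0 0; 0.0096 0.0029 0 0 0 0 0; 0.0096 0.0029 0 0 0 0 0; 0 0 0 0 0 0 0")

```text
t: 1.7
eef_pos: [414.2, -359.1, 43.2]
orientation: [0.002, 0.989, 0.145, 0.002]
ft_force: [-0.0, -0.4, -0.2]
gripper_width: -0.2
gripper_force: 0.0
```

Call:
send_rows(moves="0.007 0.0025 0 0 0 0 0; 0.007 0.0025 0 0 0 0 0; 0.004 0.0016 0 0 0 0 0; 0.002 0.0006 0 0 0 0 0; 0 0 0 0 0 0 0")

```text
t: 2.2
eef_pos: [431.6, -350.2, 41.1]
orientation: [0.0, 0.989, 0.145, -0.0]
ft_force: [0.2, -0.0, 0.5]
gripper_width: -0.2
gripper_force: 0.0
```

Call:
send_rows(moves="0.003 0.0009 0 0 0 0 0; 0.002 0.0006 0 0 0 0 0; 0.001 0.0003 0 0 0 0 0; 0 0 0 0 0 0 0")

```text
t: 2.6
eef_pos: [437.4, -348.7, 41.1]
orientation: [0.0, 0.99, 0.144, 0.0]
ft_force: [0.5, -0.5, -0.1]
gripper_width: -0.3
gripper_force: 0.0
```

Run:
```python
from h import *
a=snap('top','t1.png')[115:225,275:425,::-1]; b=snap('side','s1.png')[165:255,245:365,::-1]
cv2.imwrite('pics/c3.png',np.hstack([cv2.resize(a,(400,293),interpolation=2),cv2.resize(b,(391,293),interpolation=2)]))
s=ctrl.sense();print(s['eef_pos'],W2J(s['eef_pos'],[495.8,-289.2,.29]),s['ft_force'])
```

```text
[ 437.25 -348.64   41.03] [[-73.1  -40.22  41.03]] [ 1.08 -0.34  0.01]
```

View pics/c3.png

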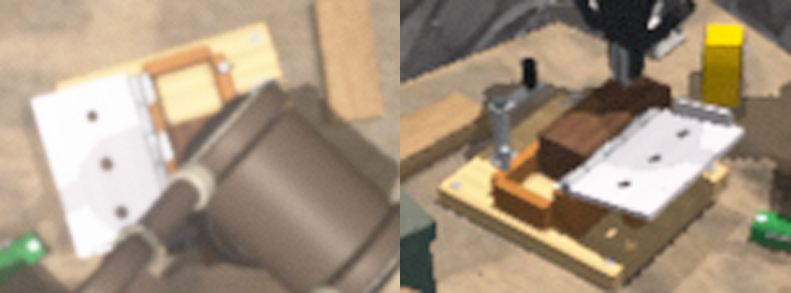

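Run:
```python
from h import *
j=[495.8,-289.2,.29]
for z in (41,60,90): print(z,proj('side',J2W([[-73,-41,z]],j)))
f=lambda p:((p-[245,165]+.5)*6-.5)
for P in ([-102.7,-15,60],[-102.7,-67,60],[14,-15,60],[-60,-15,60],[60,-15,60]): print(P,f(proj('side',J2W([P],j))))
b=cv2.imread('pics/s1.png')[165:255,245:365]; cv2.imwrite('pics/c4.png',cv2.resize(b,None,fx=6,fy=6,interpolation=2))
```

```text
41 [[313.95 199.41]]
60 [[313.9  193.96]]
90 [[313.83 185.14]]
[-102.7, -15, 60] [[498.36 165.68]]
[-102.7, -67, 60] [[409.84 127.96]]
[14, -15, 60] [[344.08 290.42]]
[-60, -15, 60] [[444.21 209.45]]
[60, -15, 60] [[277.4  344.33]]
```

View pics/c4.png

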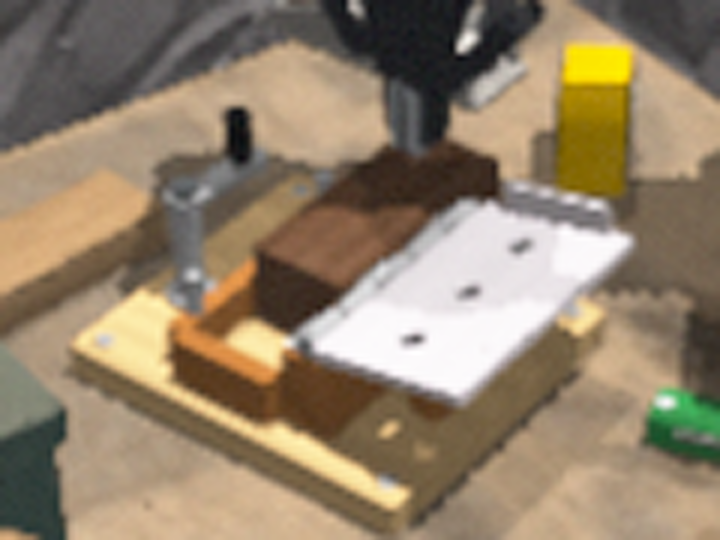

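Run:
```python
from h import *
y=np.array([np.sin(.367),-np.cos(.367),0])
t=np.array([223.9,-582.7,207])
print(proj('side',[t+48*y,t-48*y]))
a=cv2.imread('pics/side0.png')[30:110,285:365]
b=cv2.imread('pics/s1.png')[130:210,285:365]
cv2.imwrite('pics/c5.png',np.hstack([cv2.resize(i,(400,400),interpolation=2) for i in(a,b)]))
s=ctrl.sense();print(s['joint_pos'],s['effort'],s['ft_force'],s['moment'])
```

```text
[[311.41  95.11]
 [337.17 101.72]]
[-0.75  0.38  1.89 -0.    0.87  0.53] [  0.04 -38.89 -22.02   0.    -0.     0.  ] [ 1.08 -0.34  0.01] [-0.02  0.01  0.01]
```

View pics/c5.png

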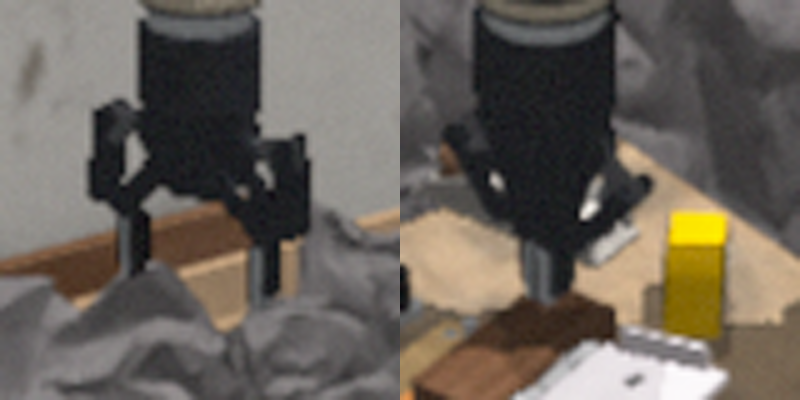

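The fingertip shows at about (314, 190) in the side view and seems to stand over the blank. The blank has not moved, although the reported TCP z is 41. I'll raise the tip and compare image columns to find its real height.

Call:
send_rows(moves="0 0 0.03 0 0 0 0; 0 0 0.03 0 0 0 0; 0 0 0 0 0 0 0")

```text
t: 3.0
eef_pos: [440.3, -351.6, 105.7]
orientation: [0.004, 0.99, 0.144, 0.003]
ft_force: [1.4, 0.4, 0.9]
gripper_width: -0.2
gripper_force: 0.0
```

Run:
```python
from h import *
s=ctrl.sense();print(s['eef_pos'],s['ft_force'])
im=snap('side','s2.png'); o=cv2.imread('pics/s1.png')[:,:,::-1]; t=snap('top','t2.png')
print('tip proj',proj('side',s['eef_pos'])[0])
for c in(312,314,316): print(c,'now',im[150:205,c].mean(1).astype(int),'\n old',o[150:205,c].mean(1).astype(int))
# blank shift between start & now: far corner
a0=cv2.imread('pics/side0.png',0);a1=cv2.imread('pics/s2.png',0)
d=cv2.absdiff(a0,a1)
print('blank far region diff',d[195:225,283:310].mean())
```

```text
[ 440.3  -351.56  105.68] [1.36 0.38 0.9 ]
tip proj [312.51 180.4 ]
312 now [ 33  28  35  31  27  29  33  30  37  70  97 102 102 102 101  99 101  99
 101 102  97  90  81  77  78  73  74  81  78 112 160 173 176 180 177 169
 122  72  56  52  53  54  58  50  45  46  42  41  42  39  67  93  84  80
  65] 
 old [29 35 24 29 35 26 33 30 35 30 27 27 25 28 26 28 28 35 29 33 32 26 30 24
 27 33 28 33 38 66 87 80 73 72 70 68 72 70 73 68 55 49 41 43 40 45 44 40
 39 65 86 88 89 83 66]
314 now [ 33  30  24  30  31  23  27  29  30  30  32  27  33  35  32  32  27  26
  36  62 107 122 104  75  72  74  76  74  82 103 145 176 176 177 178 148
  63  52  55  56  60  55  59  58  52  43  41  40  39  60  82  83  75  76
 125] 
 old [ 30  34  33  32  32  31  29  27  26  31  28  28  34  27  27  32  30  31
  30  35  28  30  27  27  28  23  33  26  32  32  61  81  83  83  84  80
  83  82  81  91  90  69  51  42  46  41  39  43  43  71  90  82  74  79
 126]
316 now [ 26  33  32  29  27  30  29  29  33  27  27  28  32  26  26  32  29  43
  87 112  79 103 148 144  90  81  79  77  75  82 108 152 171 172 171 172
 143  66  53  51  56  56  59  58  45  42  39  41  46  67  80  91 130 171
 191] 
 old [ 30  29  30  24  34  32  34  27  31  30  32  27  31  25  33  25  32  27
  30  32  27  28  30  28  30  25  30  30  29  28  30  32  30  33  31  29
  29  34  37  55  68  55  43  41  38  43  39  45  49  46  54  89 129 169
 189]
blank far region diff 17.348148148148148
```

Run:
```python
from h import *
j=[495.8,-289.2,.29]
for r in (186,190): print(r,W2J(back('side',[[314,r]],60),j),W2J(back('side',[[314,r]],41),j))
a=[cv2.imread('pics/'+f)[165:225,275:335] for f in('side0.png','s1.png','s2.png')]
cv2.imwrite('pics/c6.png',np.hstack([cv2.resize(i,(260,260),interpolation=2) for i in a]))
b=[cv2.imread('pics/'+f)[115:225,275:425] for f in('t1.png','t2.png')]
A=cv2.imread('pics/c6.png');B=np.hstack([cv2.resize(i,(390,286),interpolation=2) for i in b])
cv2.imwrite('pics/c7.png',np.vstack([A,B]))
```

```text
186 [[-104.23  -64.17   60.  ]] [[-125.94  -80.67   41.  ]]
190 [[-88.42 -52.27  60.  ]] [[-109.69  -68.44   41.  ]]
```

View pics/c7.png

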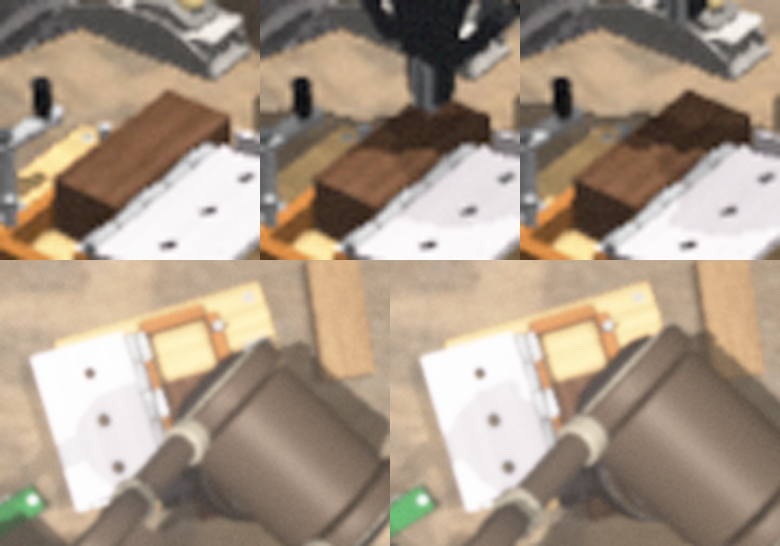

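Call:
send_rows(moves="0 0 0 0 0 0 0; 0 0 0 0 0 0 0; 0 0 0 0 0 0 0")

```text
t: 3.4
eef_pos: [436.5, -347.9, 99.7]
orientation: [-0.001, 0.99, 0.144, -0.001]
ft_force: [0.4, 0.8, -0.9]
gripper_width: -0.0
gripper_force: 0.0
```

Run:
```python
from h import *
j=[495.8,-289.2,.29]
s=ctrl.sense();print({k:s[k] for k in('t','eef_pos','joint_pos','effort','ft_force')},W2J(s['eef_pos'],j))
im=snap('side','s3.png')
print('tip proj',proj('side',s['eef_pos'])[0])
g=im.mean(2).astype(int); print(g[174:192,304:326])
```

```text
{'t': 3.4, 'eef_pos': array([ 436.49, -347.91,   99.75]), 'joint_pos': array([-0.75,  0.29,  1.86, -0.  ,  0.99,  0.53]), 'effort': array([ -0.  , -37.55, -24.27,  -0.  ,   0.01,  -0.  ]), 'ft_force': array([ 0.42,  0.78, -0.91])} [[-73.62 -39.3   99.75]]
tip proj [314.43 182.32]
[[ 82  83  79  78  74  75  73  77  78  76  74  85  91 145 156 120 111 137
  162 195 201 149]
 [ 85  81  85  82  77  76  73  74  76  75  76  84  81  88 132 150 116  89
   95 115 111  87]
 [121 110  95  80  81  77  81  79  79  76  75  77  79  79  87 141 141 100
   92  90  89  91]
 [148 151 128 112 107  89  81  85  84  80  76  76  77  77  87  83 118 126
  109  98  93 123]
 [151 152 153 156 145 122 114  96  79  79  80  79  76  75  79  77  81 118
  125 107 123 173]
 [151 152 154 154 154 155 147 128 113 124 102  82  83  79  77  73  71  80
  102 120 164 187]
 [152 150 149 153 152 154 152 159 161 166 146 131 111  85  82  81  77  75
   83 130 175 194]
 [153 151 153 156 156 162 166 166 171 175 178 175 151 126 101  81  79  80
   85 126 175 182]
 [161 158 163 167 169 173 172 175 174 176 177 174 175 170 147 128 127 110
 
[... 155 characters left out ...]
0 176 173 173 173 174 174 174
  173 170 170 170]
 [178 178 179 179 178 179 178 178 166 148 147 159 173 177 173 174 174 172
  172 173 174 172]
 [176 175 175 175 178 178 180 167 124  71  66 107 138 159 167 172 173 171
  171 174 172 172]
 [175 173 174 175 177 177 159 121  74  53  56  53  64 102 132 145 155 169
  171 169 169 171]
 [165 167 166 168 161 143 104  63  54  56  51  54  55  53  55  84 111 133
  153 164 170 171]
 [154 157 157 151 117  72  56  50  56  57  56  52  54  54  59  57  56  68
   99 135 153 164]
 [151 152 145 113  74  57  57  59  53  56  55  53  51  56  53  58  51  55
   48  62  98 130]
 [122 124 100  64  47  47  50  52  54  58  59  57  55  58  57  51  53  51
   54  56  57  60]]
```

The three frames show the blank has not moved. In all of them (start, low, raised) the visible fingertip is about 32 mm higher than the reported TCP, for example row 170 seen against 180 predicted. So I take the true tip as reported z + 32 and go back behind the blank, lower.

Call:
send_rows(moves="-0.0225 -0.0067 0 0 0 0 0; -0.0225 -0.0067 0 0 0 0 0; 0 0 -0.03 0 0 0 0; 0 0 -0.03 0 0 0 0; 0 0 -0.02 0 0 0 0; 0 0 -0.012 0 0 0 0; 0 0 0 0 0 0 0; 0 0 0 0 0 0 0")

```text
t: 4.25
eef_pos: [392.7, -362.4, 9.4]
orientation: [0.0, 0.99, 0.144, 0.0]
ft_force: [0.6, 0.1, -0.3]
gripper_width: 0.2
gripper_force: 0.0
```

Run:
```python
from h import *
j=[495.8,-289.2,.29]
s=ctrl.sense();print(s['eef_pos'],s['ft_force'],W2J(s['eef_pos'],j))
im=snap('side','s4.png'); p=proj('side',[s['eef_pos'],s['eef_pos']+[0,0,32]]);print(p)
b=im[150:220,280:380,::-1]; cv2.imwrite('pics/c8.png',cv2.resize(b,None,fx=6,fy=6,interpolation=2))
```

```text
[ 392.72 -362.37    9.36] [ 0.55  0.15 -0.33] [[-119.7   -40.64    9.36]]
[[323.69 200.45]
 [323.76 191.59]]
```

View pics/c8.png

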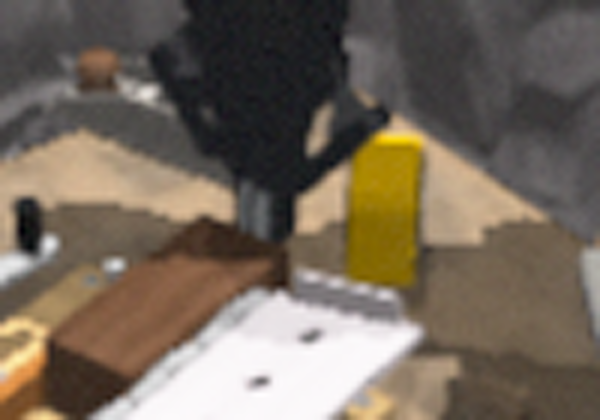

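The finger is now behind the blank, hidden by its near edge from about (240,232) to (290,243). I'll push.

Call:
send_rows(moves="0.0077 0.0023 0 0 0 0 0; 0.0067 0.002 0 0 0 0 0; 0.0067 0.002 0 0 0 0 0; 0.0067 0.002 0 0 0 0 0; 0.0067 0.002 0 0 0 0 0; 0 0 0 0 0 0 0")

```text
t: 4.9
eef_pos: [428.5, -351.5, 9.3]
orientation: [0.0, 0.989, 0.145, 0.001]
ft_force: [0.3, -0.9, -1.1]
gripper_width: -0.0
gripper_force: 0.0
```

Run:
```python
from h import *
j=[495.8,-289.2,.29]
s=ctrl.sense();print(s['eef_pos'],s['ft_force'],W2J(s['eef_pos'],j))
a=snap('side','s5.png');g=a.mean(2).astype(int)
# far top edge of blank along channel mid: sample along jig x at y -41,z 60
xs=np.arange(-10,64,4.);p=proj('side',J2W(np.c_[xs,0*xs-41,0*xs+60],j))
print([(x,g[int(round(v)),int(round(u))]) for x,(u,v) in zip(xs,p)])
```

```text
[ 428.47 -351.54    9.28] [ 0.27 -0.93 -1.13] [[-82.35 -40.49   9.28]]
[(np.float64(-10.0), np.int64(100)), (np.float64(-6.0), np.int64(101)), (np.float64(-2.0), np.int64(101)), (np.float64(2.0), np.int64(100)), (np.float64(6.0), np.int64(105)), (np.float64(10.0), np.int64(104)), (np.float64(14.0), np.int64(104)), (np.float64(18.0), np.int64(102)), (np.float64(22.0), np.int64(103)), (np.float64(26.0), np.int64(106)), (np.float64(30.0), np.int64(106)), (np.float64(34.0), np.int64(105)), (np.float64(38.0), np.int64(108)), (np.float64(42.0), np.int64(113)), (np.float64(46.0), np.int64(110)), (np.float64(50.0), np.int64(78)), (np.float64(54.0), np.int64(48)), (np.float64(58.0), np.int64(48)), (np.float64(62.0), np.int64(48))]
```

Call:
send_rows(moves="0.0048 0.0014 0 0 0 0 0; 0.0029 0.0009 0 0 0 0 0; 0.0019 0.0006 0 0 0 0 0; 0.001 0.0003 0 0 0 0 0; 0 0 0 0 0 0 0")

```text
t: 5.45
eef_pos: [437.6, -348.3, 8.9]
orientation: [-0.0, 0.99, 0.144, 0.0]
ft_force: [-0.3, 0.3, -0.5]
gripper_width: -0.4
gripper_force: 0.1
```

Call:
send_rows(moves="0.001 0.0003 0 0 0 0 0; 0 0 0 0 0 0 0; 0 0 0 0 0 0 0")

```text
t: 5.75
eef_pos: [437.6, -348.4, 8.9]
orientation: [-0.0, 0.99, 0.144, -0.001]
ft_force: [-4.2, -1.7, 0.7]
gripper_width: -0.0
gripper_force: 2.2
```

Call:
send_rows(moves="0.001 0.0003 0 0 0 0 0; 0.001 0.0003 0 0 0 0 0; 0 0 0 0 0 0 0")

```text
t: 6.05
eef_pos: [437.5, -348.3, 8.9]
orientation: [-0.0, 0.989, 0.145, -0.003]
ft_force: [-9.4, -3.9, 4.7]
gripper_width: -0.2
gripper_force: 5.4
```

Run:
```python
from h import *
j=[495.8,-289.2,.29]
s=ctrl.sense();print(s['eef_pos'],s['ft_force'],W2J(s['eef_pos'],j))
```

```text
[ 437.51 -348.3     8.94] [-9.44 -3.88  4.72] [[-72.75 -39.96   8.94]]
```

The blank is home: it holds still at a reaction of about 10 N. I'll back off, lift and move over to the leaf's open side.

Call:
send_rows(moves="-0.009 -0.0027 0 0 0 0 0; 0 0 0.035 0 0 0 0; 0 0 0.035 0 0 0 0; 0 0 0.035 0 0 0 0; 0.011 0.044 0.02 0 0 0 0; 0.011 0.044 0.01 0 0 0 0; 0.011 0.044 0.005 0 0 0 0; 0.011 0.044 0 0 0 0 0")

```text
t: 6.85
eef_pos: [477.5, -172.8, 150.9]
orientation: [0.001, 0.99, 0.144, 0.003]
ft_force: [0.5, 0.4, 0.4]
gripper_width: -0.0
gripper_force: 0.0
```

Call:
send_rows(moves="0 0 0 -0.139 -0.0415 0 0; 0 0 0 -0.139 -0.0415 0 0; 0 0 0 -0.139 -0.0415 0 0; 0 0 0 -0.139 -0.0415 0 0; 0 0 0 -0.139 -0.0415 0 0; 0 0 0 -0.139 -0.0415 0 0; 0 0 0 0 0 0 0; 0 0 0 0 0 0 0")

```text
t: 7.65
eef_pos: [472.5, -174.6, 146.5]
orientation: [0.382, 0.913, 0.132, 0.049]
ft_force: [0.3, 0.2, -0.2]
gripper_width: -0.4
gripper_force: 0.0
```

```bash
cat >> h.py <<'E'
j=[495.8,-289.2,.29]
def st(off=32):
    s=ctrl.sense(); A=R.from_quat(s['orientation'],scalar_first=True).as_matrix()
    d=W2J(A[:,2][None]+[j[0],j[1],0],j)[0]; x=W2J(A[:,0][None]+[j[0],j[1],0],j)[0]
    E=W2J(s['eef_pos'],j)[0]; f=W2J(s['ft_force'][None]+[j[0],j[1],0],j)[0]
    print('t',s['t'],'E',E,'d',d,'phi',np.degrees(np.arctan2(-d[1],-d[2])),'T',E-off*d,'toolx',x,'F',f,'q',s['joint_pos'])
    return s
E
python3 - <<'E'
from h import *
s=st(); A=R.from_quat(s['orientation'],scalar_first=True).as_matrix()[:,2]
p=proj('side',[s['eef_pos'],s['eef_pos']-32*A]); print(p)
im=snap('side','s6.png'); snap('top','t6.png')
d=cv2.absdiff(im,cv2.imread('pics/side0.png')[:,:,::-1]).max(2)
u,v=p[1].round().astype(int); print((im.mean(2).astype(int))[v-12:v+20:2,u-16:u+17:2])
E
```

```text
t 7.65 E [ 10.39 116.46 146.51] d [-0.01 -0.71 -0.7 ] phi 45.297253441552144 T [ 10.8  139.2  169.02] toolx [ 1.   -0.01 -0.01] F [ 0.28  0.08 -0.19] q [ 0.06  0.13  2.23 -1.06  0.92  2.07]
[[345.48 204.16]
 [353.91 200.06]]
[[ 75  86  87  87  91  94 127 162 159 163 174 146  27  33  30  35  31]
 [ 79  86  88  90  90  97 118 153 164 162 141  64  32  30  22  37  29]
 [ 79  82  85  89  93  96 118 160 161  95  25  30  40  29  31  35  78]
 [ 79  82  85  87  93  88 138 165  72  30  40  79  64  39  30  30  33]
 [121  84  83  84  79  99 156 162  45  73 101  99  67  51  34  28  35]
 [169 219 167 193 100 134 156 154 103  99  68  47  82  94  30  27  32]
 [125 124 124 122 163 153 164 169  69  66  99 100  71  28  58  53  31]
 [212 168 121 124 162 181 181 176 133 117  80  26  61 141 185 182 148]
 [251 251 251 240 236 241 197 185 180 184 154 138 182 184 181 174 182]
 [250 250 251 251 251 228 178 184 186 187 184 186 178 170 170 174 176]
 [251 251 251 250 226 169 170 176 182 187 182 181 172 172 167 168 170]
 [251 251 249 218 170 157 162 169 177 181 182 185 175 177 171 172 170]
 [251 248 195 171 156 152 152 154 159 162 163 171 179 174 178 180 175]
 [247 195 184 164 153 148 148 139 125 130 135 136 145 159 172 178 184]
 [198 192 210 198 169 156 138 130 127 122 134 130 130 137 153 182 178]
 [204 205 213 175 165 168 143 127 121 124 133 120 123 136 138 155 174]]
```

The predicted fingertip (offset along the tool axis) is at (354,200), where the image shows it, so the 32 mm offset holds. The tilt reached 45°. I'll descend beside the leaf edge.

Call:
send_rows(moves="0 0 -0.04 0 0 0 0; 0 0 -0.04 0 0 0 0; 0 0 -0.03 0 0 0 0; 0 0 -0.019 0 0 0 0; 0 0 0 0 0 0 0; 0 0 0 0 0 0 0")

```text
t: 8.35
eef_pos: [476.5, -162.8, 33.5]
orientation: [0.375, 0.918, 0.125, 0.037]
ft_force: [-0.9, -0.9, 0.2]
gripper_width: -0.3
gripper_force: 0.0
```

Run:
```python
from h import *
s=st()
```

```text
t 8.35 E [ 17.69 126.66  33.45] d [-0.04 -0.7  -0.72] phi 44.189791388616705 T [ 18.97 148.94  56.38] toolx [ 1.   -0.03 -0.03] F [-1.13 -0.58  0.2 ] q [ 0.08  0.4   2.21 -1.19  0.84  2.36]
```

Call:
send_rows(moves="0 0 0 0.11 0.033 0 0; 0 0 -0.018 0 0 0 0; 0 0 0 0 0 0 0; 0 0 0 0 0 0 0")

```text
t: 8.75
eef_pos: [475.5, -162.4, 15.5]
orientation: [0.322, 0.937, 0.13, 0.028]
ft_force: [0.7, 0.1, -0.3]
gripper_width: 0.1
gripper_force: 0.0
```

Run:
```python
from h import *
s=st()
```

```text
t 8.75 E [ 16.82 127.32  15.47] d [-0.04 -0.61 -0.79] phi 37.63686159849932 T [ 18.1  146.85  40.79] toolx [ 1.   -0.03 -0.03] F [ 0.68 -0.08 -0.34] q [ 0.01  0.38  2.2  -1.09  0.74  2.21]
```

Call:
send_rows(moves="0.0066 -0.022 0 0 0 0 0; 0.0066 -0.022 0 0 0 0 0; 0.0066 -0.022 0 0 0 0 0; 0 0 0 0 0 0 0; 0 0 0 0 0 0 0")

```text
t: 9.25
eef_pos: [495.2, -227.8, 14.9]
orientation: [0.322, 0.938, 0.13, 0.028]
ft_force: [-0.8, -0.7, -0.5]
gripper_width: -0.1
gripper_force: 0.0
```

Run:
```python
from h import *
s=st()
```

```text
t 9.25 E [16.95 58.99 14.86] d [-0.04 -0.61 -0.79] phi 37.60107237165431 T [18.23 78.5  40.19] toolx [ 1.   -0.03 -0.03] F [-0.96 -0.4  -0.54] q [-0.14  0.41  2.16 -1.16  0.67  2.14]
```

```bash
cat > plan.py <<'E'
from h import *
h=14.5; D=np.radians
def E_(th,phi,s,r=72):
    n=np.array([-np.cos(phi),np.sin(phi)]);bk=np.array([np.sin(phi),np.cos(phi)])
    o=lambda r:np.array([r*np.cos(th)+3*np.sin(th),64+r*np.sin(th)-3*np.cos(th)])
    K=o(84)-s*bk if th+phi<np.pi/2 else o(r)
    return K-h*n-32*bk
if __name__=='__main__':
    p=np.array([58.99,14.86]); ph0=37.6
    for th in list(range(10,181,10)):
        ph=ph0 if th<=60 else max(0,ph0*(1-(th-60)/90))
        s=np.interp(th,[10,30],[22,12]); e=E_(D(th),D(ph),s)
        dy,dz=e-p; print(th,'phi %.1f'%ph,'E',e,'dworld mm %.1f %.1f %.1f'%(-.286*dy,.958*dy,dz)); p=e
E
python3 plan.py
```

```text
10 phi 37.6 E [61.79 24.  ] dworld mm -0.8 2.7 9.1
20 phi 37.6 E [61.55 42.24] dworld mm 0.1 -0.2 18.2
30 phi 37.6 E [58.89 59.69] dworld mm 0.8 -2.6 17.5
40 phi 37.6 E [50.92 71.99] dworld mm 2.3 -7.6 12.3
50 phi 37.6 E [40.93 82.71] dworld mm 2.9 -9.6 10.7
60 phi 37.6 E [30.56 90.65] dworld mm 3.0 -9.9 7.9
70 phi 33.4 E [21.92 95.94] dworld mm 2.5 -8.3 5.3
80 phi 29.2 E [12.48 99.38] dworld mm 2.7 -9.0 3.4
90 phi 25.1 E [  2.58 100.87] dworld mm 2.8 -9.5 1.5
100 phi 20.9 E [ -7.41 100.36] dworld mm 2.9 -9.6 -0.5
110 phi 16.7 E [-17.12  97.87] dworld mm 2.8 -9.3 -2.5
120 phi 12.5 E [-26.19  93.47] dworld mm 2.6 -8.7 -4.4
130 phi 8.4 E [-34.29  87.32] dworld mm 2.3 -7.8 -6.2
140 phi 4.2 E [-41.1   79.61] dworld mm 1.9 -6.5 -7.7
150 phi 0.0 E [-46.35  70.6 ] dworld mm 1.5 -5.0 -9.0
160 phi 0.0 E [-52.13  59.44] dworld mm 1.7 -5.5 -11.2
170 phi 0.0 E [-55.89  47.46] dworld mm 1.1 -3.6 -12.0
180 phi 0.0 E [-57.5  35. ] dworld mm 0.5 -1.5 -12.5
```

Lift to θ≈60°.

Call:
send_rows(moves="-0.001 0.003 0.009 0 0 0 0; 0 0 0.018 0 0 0 0; 0.001 -0.003 0.0175 0 0 0 0; 0.002 -0.007 0.012 0 0 0 0; 0 0 0 0 0 0 0; 0 0 0 0 0 0 0")

```text
t: 9.85
eef_pos: [497.5, -233.9, 71.5]
orientation: [0.322, 0.937, 0.131, 0.028]
ft_force: [0.3, -0.0, -0.3]
gripper_width: 0.2
gripper_force: 0.0
```

Run:
```python
from h import *
s=st()
im=snap('side','s7.png'); b=im[150:250,240:380,::-1]; cv2.imwrite('pics/c9.png',cv2.resize(b,None,fx=5,fy=5,interpolation=2))
```

```text
t 9.85 E [17.44 52.54 71.5 ] d [-0.04 -0.61 -0.79] phi 37.62054259895871 T [18.67 72.06 96.82] toolx [ 1.   -0.02 -0.03] F [ 0.31 -0.1  -0.29] q [-0.15  0.28  2.15 -1.03  0.72  1.96]
```

View pics/c9.png

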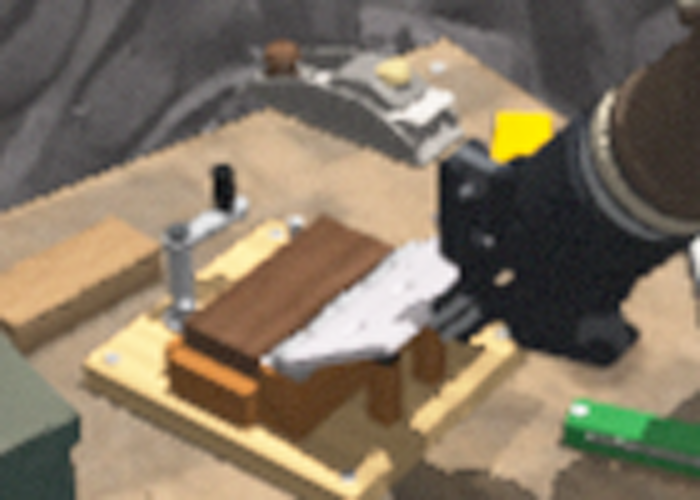

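The leaf is rising on the finger, with its edge at about (450,270) in the crop, and the blank sits against the stop. Viewing budget is spent, so I go on by numbers.

Call:
send_rows(moves="0.003 -0.0096 0.0107 0 0 0 0; 0.003 -0.0099 0.008 0 0 0 0; 0.0025 -0.0083 0.0053 0.07 0.021 0 0; 0.0027 -0.009 0.0034 0.07 0.021 0 0; 0.0028 -0.0095 0.0015 0.07 0.021 0 0; 0.0029 -0.0096 -0.0005 0.07 0.021 0 0; 0 0 0 0 0 0 0; 0 0 0 0 0 0 0")

```text
t: 10.7
eef_pos: [517.9, -294.2, 103.6]
orientation: [0.186, 0.973, 0.139, 0.009]
ft_force: [-1.2, -3.2, 13.3]
gripper_width: -0.1
gripper_force: 5.3
```

Run:
```python
from h import *
s=st()
from plan import E_
print(E_(np.radians(100),np.radians(20.9),12))
im=snap('side','s8.png')
# leaf free edge far corner candidates for theta, brightness
g=im.mean(2)
for th in range(50,131,10):
    t=np.radians(th); P=[[x,r*np.cos(t),64+r*np.sin(t)] for x in(45,58) for r in(30,50,65,75,82,90)]
    p=proj('side',J2W(P,j)); print(th,[int(g[int(round(v)),int(round(u))]) for u,v in p])
```

```text
t 10.7 E [ 19.76 -11.11 103.62] d [-0.04 -0.36 -0.93] phi 21.327315676455758 T [ 20.91   0.52 133.41] toolx [ 1.   -0.01 -0.03] F [-2.09 -2.7  13.31] q [-0.41  0.26  1.96 -0.45  0.75  1.18]
[ -7.42 100.36]
50 [93, 96, 96, 92, 91, 93, 97, 93, 96, 95, 96, 85]
60 [116, 118, 119, 115, 147, 166, 119, 120, 121, 118, 118, 120]
70 [122, 120, 123, 120, 120, 83, 121, 122, 58, 81, 118, 119]
80 [120, 49, 111, 120, 122, 99, 124, 125, 84, 125, 123, 123]
90 [126, 118, 123, 125, 125, 135, 128, 122, 124, 123, 125, 129]
100 [121, 127, 123, 133, 164, 174, 126, 122, 176, 142, 156, 168]
110 [125, 125, 151, 161, 145, 200, 81, 97, 222, 152, 140, 26]
120 [124, 131, 205, 143, 91, 26, 59, 92, 192, 140, 223, 187]
130 [124, 167, 184, 161, 228, 159, 62, 137, 150, 132, 228, 147]
```

```bash
cat > theta.py <<'E'
from h import *
def score(f,xs=range(34,63,4)):
    g=cv2.GaussianBlur(cv2.imread('pics/'+f,0),(3,3),0).astype(float)
    S=lambda P:cv2.remap(g.astype(np.float32),*[a.astype(np.float32).reshape(1,-1) for a in proj('side',J2W(P,j)).T],1)[0]
    out=[]
    for th in range(10,181,5):
        t=np.radians(th); o=np.array([np.sin(t),-np.cos(t)])*3
        pt=lambda x,r:[x,r*np.cos(t)+o[0],64+r*np.sin(t)+o[1]]
        e=np.abs(S([pt(x,78) for x in xs])-S([pt(x,90) for x in xs])).mean()
        f_=np.abs(S([pt(59,r) for r in range(25,82,5)])-S([pt(69,r) for r in range(25,82,5)])).mean()
        sd=S([pt(x,r) for x in(50,57) for r in range(15,80,6)]).std()
        out.append((th,int(e),int(f_),int(sd)))
    return sorted(out,key=lambda q:-(q[1]+q[2]-2*q[3]))[:6]
E
python3 - <<'E'
from theta import *
print(score('side0.png'));print(score('s7.png'));print(score('s8.png'))
g=cv2.imread('pics/s8.png',0)[150:236:2,250:372:3]
for r in g: print(''.join('%4d'%v for v in r))
E
```

```text
[(15, 86, 117, 23), (20, 6, 106, 13), (10, 80, 48, 43), (25, 0, 61, 12), (40, 17, 11, 1), (35, 8, 35, 11)]
[(10, 104, 7, 9), (35, 66, 41, 29), (40, 23, 63, 28), (170, 23, 31, 16), (175, 29, 26, 17), (15, 32, 6, 10)]
[(100, 36, 49, 3), (95, 36, 28, 1), (70, 26, 11, 5), (20, 28, 16, 11), (55, 23, 2, 2), (15, 30, 18, 15)]
  91  94  86  98  95  94  65  78  75  82  86  95  98  95  79  76  77  81  64  33  29  33  76 100  69  79  90  96  91  57  63  78  60  63  65  66  90  79  78  70  58
  97  94  80  98  98  73  66  83  79  85  88  90  85  91  79  71  95  72  27  31  31  32  34  60 101  98  80  74  71  30  68  79  61  63  63  69  81  87  75  69  64
  92  95  77 104  99  64  71  81  81  85  88  84  75  76  72  87 107  80  28  30  32  29  34  34  39  68  82  66  29  32  76  78  68  60  62  66  70  85  72  71  90
  91  93  82 108  83  62  82  83  79  83  81  76  71  76  45  56  53  37  33  29  36  31  31  33  35  30  28  34  31  72  95  81  65  61  63  61  60  81  76  85  91
  90  85  94 106  64  77  86  79  75  77  71  71  67  72  54  37  50  44  29  26  30  35  28  31  30  28  19  25  29  9
[... 5615 characters left out ...]
 100 104  98 101  86  79  74  72  86  90
 141 162 153  89 103  96 182 224 110  66  66  66  73  86  64  68  72  67  64  70  65 123  64  79 141 127 108 143 106  93  99 103 105 103  99 103  91  95  92  94  87
 134 147 162 165 104 102  98 147 220  97  71  68  67  69  63  67  65  65  65  63  93 116  68  81 147 148 137 119  97  78  95 102 102  96 102  98  90  94  91  90  90
 137 133 156 160 160 142  96  98 111 125 114  73  68  68  63  61  67  65  66  94 102  86  65  78 212 144 135 102  82  92  89  92  91  92  96 138  82  80  79 106 116
 131  99 137 162 163 162 139  92 102  97 118 122  82  65  82  66  66  66  84  99 101  96  77 155 224 158 105  91  91  96  95  90  90  88  81  76  80 108 131 142 146
```

Run:
```python
from h import *
for th in (80,90,95,100,110,120,130):
    t=np.radians(th); q=[[x,r*np.cos(t),64+r*np.sin(t)] for x,r in((64,6),(64,84),(-66,84),(-66,6))]
    print(th,proj('side',J2W(q,j)).round(0).astype(int).tolist())
print('T,K',proj('side',J2W([[20.9,.5,133.4],[20.9,-13,138.6],[20.9,14,128]],j)).round(1).tolist())
im=cv2.imread('pics/s8.png'); hsv=cv2.cvtColor(im,cv2.COLOR_BGR2HSV)
# low-saturation midgray leaf mask
m=(hsv[:,:,1]<30)&(hsv[:,:,2]>95)&(hsv[:,:,2]<150)
for r in range(160,240,2): print(r,''.join('#' if v else '.' for v in m[r,270:360:1]))
```

```text
80 [[295, 222], [298, 200], [329, 176], [325, 198]]
90 [[294, 222], [293, 197], [325, 173], [324, 197]]
95 [[294, 222], [291, 196], [322, 173], [324, 197]]
100 [[294, 222], [288, 195], [320, 172], [324, 197]]
110 [[294, 222], [284, 195], [316, 172], [324, 197]]
120 [[293, 222], [280, 195], [312, 172], [323, 197]]
130 [[293, 222], [277, 196], [308, 173], [323, 197]]
T,K [[304.4, 193.7], [300.1, 190.2], [308.7, 197.3]]
160 ....................##......##.....................................########...............
162 .....................#.............................................######.................
164 ##............#########...............................................###.................
166 ####......##############..................................................................
168 ###.....######...#..........................................................#.............
170 #....######......#........................................................................
172 ....####.......##.........................................................................
174 ..###.....
[... 2420 characters left out ...]
...................................
226 ..........................................................................................
228 ..........................................................................................
230 ..........................................................................................
232 .....................................................................................##...
234 ..........................................................................................
236 ..........................................................................................
238 ..........................................................................................
```

Call:
send_rows(moves="0 0 0.008 0 0 0 0; -0.005 0.016 0.002 0 0 0 0; -0.0045 0.016 0 0 0 0 0; 0 0 -0.012 0 0 0 0; 0 0 -0.01 0 0 0 0; 0 0 0 0 0 0 0; 0 0 0 0 0 0 0")

```text
t: 11.45
eef_pos: [504.1, -258.4, 86.2]
orientation: [0.181, 0.974, 0.139, 0.006]
ft_force: [0.5, 0.6, 0.3]
gripper_width: -0.3
gripper_force: 0.0
```

Run:
```python
from theta import *
s=st(40); snap('side','s9.png'); print(score('s9.png'))
im=cv2.imread('pics/s9.png'); hsv=cv2.cvtColor(im,cv2.COLOR_BGR2HSV)
m=(hsv[:,:,1]<30)&(hsv[:,:,2]>95)&(hsv[:,:,2]<150)
for r in range(184,226,2): print(r,''.join('#' if v else '.' for v in m[r,270:350]))
```

```text
t 11.45 E [16.72 27.13 86.19] d [-0.04 -0.35 -0.93] phi 20.782205459468063 T [ 18.39  41.31 123.55] toolx [ 1.   -0.01 -0.04] F [0.68 0.4  0.27] q [-0.36  0.25  2.02 -0.47  0.74  1.26]
[(95, 72, 38, 17), (15, 48, 10, 14), (100, 13, 46, 16), (10, 48, 14, 18), (70, 32, 12, 9), (20, 34, 6, 12)]
184 ................................................................................
186 ........................................#.......................................
188 ..................................#......####...................................
190 ...............................####..........#..................................
192 ..............#.#.#..........######..........#..................................
194 ............................#######.........#...................................
196 ...#####...##................######....##..##..#................................
198 ...####.#.............#.....#######...#.......#...#.............................
200 ....####..............#......#######..#...####...#..............................
202 ....####..............#......#######..
[... 277 characters left out ...]
....................
210 .....#.................#......######.......##...................................
212 ...#####...............#....#########...##......................................
214 .....#.................##.##############........................................
216 .......................###########..............................................
218 ........................##########..............................................
220 ........................#####.##................................................
222 .......................##...######..............................................
224 ...........................#.###................................................
```

```bash
sed -i 's/32\*bk/40*bk/' plan.py
python3 - <<'E'
from plan import *
p=np.array([27.1,86.2])
for th,ph in [(95,20.8),(105,20.8),(115,17),(125,13),(135,9),(145,5),(155,2),(160,0),(165,0),(170,0),(175,0),(180,0)]:
    e=E_(D(th),D(ph),12,66); dy,dz=e-p; print(th,ph,e,'d %.1f %.1f %.1f'%(-.286*dy,.958*dy,dz)); p=e
E
```

```text
95 20.8 [-3.41 87.47] d 8.7 -29.2 1.3
105 20.8 [-14.83  85.99] d 3.3 -10.9 -1.5
115 17 [-23.    82.59] d 2.3 -7.8 -3.4
125 13 [-30.27  77.55] d 2.1 -7.0 -5.0
135 9 [-36.48  71.01] d 1.8 -6.0 -6.5
145 5 [-41.38  63.2 ] d 1.4 -4.7 -7.8
155 2 [-45.45  54.13] d 1.2 -3.9 -9.1
160 0 [-46.49  49.39] d 0.3 -1.0 -4.7
165 0 [-48.47  43.98] d 0.6 -1.9 -5.4
170 0 [-49.98  38.42] d 0.4 -1.4 -5.6
175 0 [-50.99  32.74] d 0.3 -1.0 -5.7
180 0 [-51.5  27. ] d 0.1 -0.5 -5.7
```

Call:
send_rows(moves="0.0045 -0.015 0.001 0 0 0 0; 0.0042 -0.0142 0 0 0 0 0; 0.0033 -0.0109 -0.0015 0 0 0 0; 0.0023 -0.0078 -0.0034 0.064 0.019 0 0; 0.0021 -0.007 -0.005 0.067 0.02 0 0; 0 0 0 0 0 0 0; 0 0 0 0 0 0 0")

```text
t: 12.2
eef_pos: [521.0, -315.0, 78.4]
orientation: [0.116, 0.983, 0.14, -0.003]
ft_force: [0.0, 0.3, -0.1]
gripper_width: 0.0
gripper_force: 0.0
```

Run:
```python
from theta import *
s=st(40); snap('side','s10.png'); print(score('s10.png'))
im=cv2.imread('pics/s10.png'); hsv=cv2.cvtColor(im,cv2.COLOR_BGR2HSV)
m=(hsv[:,:,1]<30)&(hsv[:,:,2]>95)
for r in range(184,226,2): print(r,''.join('#' if v else '.' for v in m[r,270:350]))
for th in range(100,181,10):
    t=np.radians(th); q=[[x,r*np.cos(t),64+r*np.sin(t)] for x,r in((64,6),(64,84),(-66,84),(-66,6))]
    print(th,proj('side',J2W(q,j)).round(0).astype(int).tolist())
```

```text
t 12.2 E [ 16.78 -31.97  78.43] d [-0.04 -0.23 -0.97] phi 13.100301948346564 T [ 18.4  -22.91 117.36] toolx [ 1.   -0.01 -0.04] F [ 0.11  0.28 -0.11] q [-0.51  0.34  1.87 -0.26  0.81  0.95]
[(125, 47, 39, 1), (130, 35, 44, 3), (120, 36, 29, 3), (80, 46, 14, 4), (85, 33, 20, 5), (135, 17, 34, 6)]
184 ................................................................................
186 .....................###........................................................
188 ..................#####........................###..............................
190 ...............########.....#.................#####.............................
192 ...........############.....#......########..#######............................
194 ........#################..##......##################...........................
196 ...#.#.##################..#........##################..........................
198 ...##..#########################....#################...........................
200 ...#####....###########################################.........................
202 ....####.....##########....#######
[... 758 characters left out ...]
##.###...............................................
222 ...........................###.###..............................................
224 ............................#.#.................................................
100 [[294, 222], [288, 195], [320, 172], [324, 197]]
110 [[294, 222], [284, 195], [316, 172], [324, 197]]
120 [[293, 222], [280, 195], [312, 172], [323, 197]]
130 [[293, 222], [277, 196], [308, 173], [323, 197]]
140 [[293, 222], [274, 198], [305, 175], [323, 197]]
150 [[293, 222], [272, 200], [303, 178], [323, 198]]
160 [[293, 222], [270, 204], [301, 181], [323, 198]]
170 [[293, 223], [269, 207], [300, 185], [323, 198]]
180 [[292, 223], [269, 212], [300, 189], [323, 198]]
```

Call:
send_rows(moves="0.0018 -0.006 -0.0065 0.067 0.02 0 0; 0.0014 -0.0047 -0.0078 0.067 0.02 0 0; 0.0012 -0.0039 -0.009 0.05 0.015 0 0; 0.0003 -0.001 -0.0047 0.035 0.01 0 0; 0.0006 -0.0019 -0.0054 0 0 0 0; 0.0004 -0.0014 -0.0056 0 0 0 0; 0 0 0 0 0 0 0; 0 0 0 0 0 0 0")

```text
t: 13.05
eef_pos: [526.5, -331.6, 39.2]
orientation: [0.002, 0.989, 0.145, -0.02]
ft_force: [-0.8, -0.6, -0.1]
gripper_width: 0.1
gripper_force: 0.0
```

Run:
```python
from theta import *
s=st(40); snap('side','s11.png'); print(score('s11.png'))
```

```text
t 13.05 E [ 17.3  -49.37  39.21] d [-0.04  0.   -1.  ] phi -0.08850227313872067 T [ 18.92 -49.44  79.18] toolx [ 1.    0.   -0.04] F [-0.97 -0.36 -0.06] q [-0.61  0.5   1.71 -0.04  0.95  0.69]
[(175, 47, 95, 33), (170, 52, 99, 39), (15, 68, 21, 29), (90, 91, 30, 48), (20, 51, 19, 27), (50, 30, 16, 16)]
```

Call:
send_rows(moves="0 0 0.004 0 0.04 0 0; 0.0035 -0.0115 0 0 0 0 0; 0 0 -0.006 0 0 0 0; 0 0 -0.004 0 0 0 0; 0 0 -0.004 0 0 0 0; 0 0 -0.002 0 0 0 0; 0 0 0 0 0 0 0; 0 0 0 0 0 0 0")

```text
t: 13.9
eef_pos: [530.5, -344.6, 31.1]
orientation: [-0.0, 0.989, 0.144, -0.04]
ft_force: [-4.2, 3.0, 17.3]
gripper_width: 0.0
gripper_force: 8.6
```

Run:
```python
from theta import *
s=st(40); snap('side','s12.png'); print(score('s12.png'))
```

```text
t 13.9 E [ 17.45 -62.99  31.12] d [-0.08  0.01 -1.  ] phi -0.6921175111111844 T [ 20.58 -63.47  71.  ] toolx [ 1.    0.   -0.08] F [-3.21  4.07 17.25] q [-0.61  0.55  1.66 -0.06  0.99  0.7 ]
[(95, 111, 23, 48), (15, 68, 22, 29), (100, 72, 38, 42), (75, 43, 27, 26), (45, 25, 14, 11), (55, 26, 13, 11)]
```

Call:
send_rows(moves="0 0 -0.002 0 0 0 0; 0 0 -0.002 0 0 0 0; 0 0 0 0 0 0 0; 0 0 0 0 0 0 0")

```text
t: 14.35
eef_pos: [530.6, -344.7, 30.8]
orientation: [-0.0, 0.989, 0.144, -0.04]
ft_force: [-9.0, 5.9, 32.8]
gripper_width: 0.1
gripper_force: 16.4
```

Run:
```python
from theta import *
s=st(36); im=snap('side','s13.png')
hsv=cv2.cvtColor(im,cv2.COLOR_RGB2HSV)
m=(hsv[:,:,1]<30)&(hsv[:,:,2]>95)
for r in range(180,232,2): print(r,''.join('#' if v else '.' for v in m[r,250:340]))
for th in (165,170,175,180):
    t=np.radians(th);o=np.array([np.sin(t),-np.cos(t)])*3
    q=[[x,r*np.cos(t)+o[0],64+r*np.sin(t)+o[1]] for x,r in((64,6),(64,84),(-66,84),(-66,6))]
    print(th,proj('side',J2W(q,j)).round(1).tolist())
```

```text
t 14.35 E [ 17.46 -63.08  30.82] d [-0.08  0.01 -1.  ] phi -0.7181360192570877 T [ 20.31 -63.53  66.71] toolx [ 1.    0.   -0.08] F [-6.97  8.21 32.81] q [-0.61  0.55  1.66 -0.07  0.99  0.7 ]
180 .........................................................................#####............
182 .........................................................................##...............
184 ..........................................................................................
186 ..................................................#.......................................
188 ...................................................#......................................
190 .................................................########.................................
192 ...............................................##############.............................
194 .............................................####################.........................
196 ............................##............#############.....##########....................
198 .......................#....#.....#......########
[... 1137 characters left out ...]
########....................................
224 ...............................................#####......................................
226 ..........................................................................................
228 ..........................................................................................
230 ..........................................................................................
165 [[292.7, 221.7], [269.9, 204.7], [301.0, 181.9], [322.9, 197.3]]
170 [[292.6, 221.8], [269.5, 206.6], [300.6, 183.8], [322.7, 197.3]]
175 [[292.5, 221.9], [269.4, 208.6], [300.3, 185.8], [322.6, 197.4]]
180 [[292.4, 222.0], [269.4, 210.7], [300.2, 187.8], [322.6, 197.6]]
```

The leaf lies flat: its corners at (270,210.5) and (300,188) match 180°, and it bears on a hard stop. I'll lift, level the tool and go to the far side of the peg.

Call:
send_rows(moves="0 0 0.03 0 0 0 0; 0 0 0.03 0.0229 -0.0766 0 0; 0 0 0 0 0 0 0; -0.0077 -0.0347 0 0 0 0 0; -0.0077 -0.0347 0 0 0 0 0; 0 0 0 0 0 0 0; 0 0 0 0 0 0 0")

```text
t: 15.1
eef_pos: [513.7, -413.0, 81.8]
orientation: [-0.008, 0.99, 0.144, -0.001]
ft_force: [-0.5, -0.3, -0.3]
gripper_width: -0.2
gripper_force: 0.0
```

Run:
```python
from theta import *
s=st(36); im=snap('side','s14.png')
g=im.mean(2).astype(int)
p=proj('side',J2W([[-14.5,-97,104],[-14.5,-97,77],[20,-102,77]],j));print(p)
print(g[170:202:2,270:304:2])
```

```text
t 15.1 E [ -18.27 -123.71   81.75] d [ 0.    0.02 -1.  ] phi -0.8975927015187082 T [ -18.29 -124.27  117.75] toolx [ 1. -0.  0.] F [-0.57 -0.14 -0.26] q [-0.75  0.5   1.62  0.01  1.04  0.53]
[[284.25 183.78]
 [284.73 191.89]
 [275.05 197.25]]
[[ 88  67  62  92  31  26  53  79  92  88  89  88  77  78  77  76  74]
 [ 77  66  70 102  30  30  55  88  93  80 117 127 141 101  85  84  78]
 [ 63 103  76 103  39  44 107  75 124 152 169 171 167 165 167 113  76]
 [ 87 106  63  91  85 116 127 155 159 165 168 170 172 159 150 151 150]
 [108  84  84 126 149 155 150 155 160 166 170 180 178 172 165 150 154]
 [118 140 174 170 163 168 170 170 163 169 175 179 184 178 180 174 164]
 [176 168 165 169 173 168 160 138 161 164 173 181 182 179 183 177 169]
 [159 157 151 156 171 174  86  18  81 171 161 167 175 176 177 177 171]
 [147 151 150 145 149 164 116  15  69 175 164 160 169 175 180 179 178]
 [151 152 155 156 149 156 113  20  45 157 165 165 162 169 174 169 170]
 [106  87  86 118 137 132  96  19  40  95 133 171 171 150 150 156 164]
 [ 87  88  85  84  87  91  93  64  81  96  99  97 109 122 120 121 118]
 [134  84  89  92 132 150 177 169  92  95  95 119 121 237 213 223 192]
 [115  90  81  81 173 178 111  87  87 165 190 190 223 235 235 236 234]
 [ 92 108 114 108 132  91  80  82 186 237 238 235 235 236 235 232 244]
 [ 68  85  93 106 105  82 111 228 238 237 236 235 237 236 224 232 244]]
```

Call:
send_rows(moves="0 0 -0.02 0 0 0 0; 0 0 -0.012 0 0 0 0; 0 0 0 0 0 0 0; -0.0018 0.006 0 0 0 0 0; -0.0018 0.006 0 0 0 0 0; -0.0018 0.006 0 0 0 0 0; -0.0018 0.006 0 0 0 0 0; 0 0 0 0 0 0 0")

```text
t: 15.95
eef_pos: [507.9, -388.8, 52.4]
orientation: [-0.006, 0.989, 0.145, 0.0]
ft_force: [0.3, -0.9, -0.3]
gripper_width: -0.4
gripper_force: 0.2
```

Run:
```python
from theta import *
s=st(36)
```

```text
t 15.95 E [-16.86 -98.87  52.39] d [ 0.    0.01 -1.  ] phi -0.69900419240508 T [-16.94 -99.31  88.38] toolx [1. 0. 0.] F [ 0.02 -0.98 -0.3 ] q [-0.73  0.5   1.68  0.01  0.97  0.55]
```

Call:
send_rows(moves="0.0006 0.005 0 0 0 0 0; 0.0006 0.005 0 0 0 0 0; 0.0006 0.005 0 0 0 0 0; 0.0024 0.0044 0 0 0 0 0; 0.0024 0.0044 0 0 0 0 0; 0.0024 0.0044 0 0 0 0 0; 0 0 0 0 0 0 0")

```text
t: 16.65
eef_pos: [516.5, -359.4, 51.1]
orientation: [-0.008, 0.989, 0.145, -0.001]
ft_force: [0.0, 0.4, -0.5]
gripper_width: -0.1
gripper_force: 0.0
```

```bash
cat > peg.py <<'E'
from theta import *
def peg(f):
    im=snap('side',f); g=cv2.cvtColor(im,cv2.COLOR_RGB2GRAY).astype(float)
    for a in range(0,100,10):
        t=np.radians(a); P=[[20-34*np.cos(t),-102+34*np.sin(t),z] for z in(84,90,96,101)]
        print(a,[int(g[int(round(v)),int(round(u))]) for u,v in proj('side',J2W(P,j))],end=' ')
E
python3 -c "
from peg import *
s=st(36);peg('s15.png')"
```

```text
t 16.65 E [ -0.22 -73.24  51.08] d [ 0.    0.02 -1.  ] phi -0.8864203586350367 T [ -0.26 -73.8   87.07] toolx [1. 0. 0.] F [ 0.14  0.42 -0.54] q [-0.68  0.49  1.71  0.01  0.96  0.59]
0 [85, 85, 84, 88] 10 [74, 86, 69, 70] 20 [86, 97, 104, 103] 30 [78, 87, 83, 81] 40 [66, 78, 87, 80] 50 [90, 66, 88, 87] 60 [63, 58, 78, 88] 70 [71, 51, 58, 78] 80 [26, 27, 28, 18] 90 [24, 19, 28, 23]
```

Call:
send_rows(moves="0.0016 0.0025 0 0 0 0 0; 0.0019 0.0006 0 0 0 0 0; 0.0019 0.0006 0 0 0 0 0; 0 0 0 0 0 0 0")

```text
t: 17.1
eef_pos: [517.9, -358.1, 51.0]
orientation: [-0.007, 0.989, 0.146, -0.004]
ft_force: [-10.0, -3.0, 3.3]
gripper_width: 0.1
gripper_force: 5.0
```

```bash
python3 -c "
from peg import *
s=st(36);peg('s16.png')"
```

```text
t 17.1 E [  1.46 -72.31  51.01] d [-0.01  0.02 -1.  ] phi -0.8862157054363899 T [  1.7  -72.87  87.  ] toolx [ 1.    0.   -0.01] F [-10.48  -0.     3.3 ] q [-0.68  0.49  1.7   0.    0.97  0.6 ]
0 [92, 77, 80, 82] 10 [81, 86, 68, 68] 20 [101, 101, 100, 92] 30 [76, 82, 80, 72] 40 [60, 76, 82, 77] 50 [90, 60, 82, 82] 60 [97, 66, 76, 82] 70 [110, 81, 66, 76] 80 [18, 20, 20, 39] 90 [23, 23, 19, 21]
```

The latch is at its stop, with a 10 N reaction against about 1.5 N of swing friction. I'll retreat and check.

Call:
send_rows(moves="-0.012 -0.0035 0 0 0 0 0; -0.005 -0.0015 0.02 0 0 0 0; 0 0 0.05 0 0 0 0; 0 0 0.05 0 0 0 0; -0.03 -0.03 0.03 0 0 0 0; -0.03 -0.035 0.01 0 0 0 0; -0.03 -0.035 0 0 0 0 0; -0.03 -0.035 0 0 0 0 0")

```text
t: 17.95
eef_pos: [385.9, -497.4, 211.7]
orientation: [-0.006, 0.989, 0.145, 0.001]
ft_force: [-0.3, -0.2, -0.6]
gripper_width: -0.1
gripper_force: 0.0
```

Call:
send_rows(moves="-0.02 -0.035 0 0 0 0 0; -0.02 -0.035 0 0 0 0 0; 0 0 0 0 0 0 0; 0 0 0 0 0 0 0")

```text
t: 18.35
eef_pos: [345.7, -566.5, 209.9]
orientation: [-0.007, 0.99, 0.144, 0.001]
ft_force: [0.3, 0.9, -0.5]
gripper_width: 0.3
gripper_force: 0.0
```

Run:
```python
from peg import *
s=st(36); peg('s17.png'); print()
t=snap('top','t17.png'); g=cv2.cvtColor(t,cv2.COLOR_RGB2GRAY); g0=cv2.imread('pics/top0.png',0)
S=lambda P,n,im:[int(im[int(round(v)),int(round(u))]) for u,v in proj(n,J2W(P,j))]
print('peg tops',[(a,S([[20-34*np.cos(np.radians(a)),-102+34*np.sin(np.radians(a)),104]],'top',g)) for a in range(0,111,10)])
print('bar side s: y=-60 across x',S([[x,-60,77] for x in range(4,38,3)],'top',g))
print('leaf top y across',[(y,S([[-40,y,67]],'top',g)) for y in range(-96,8,6)])
im=cv2.imread('pics/s17.png'); gs=cv2.cvtColor(im,cv2.COLOR_BGR2GRAY)
print('leaf far edge z profile y-50:',S([[64,-50,z] for z in range(40,76,3)],'side',gs))
d=cv2.absdiff(g,g0); names={'offcut':(404,137),'hex':(272,216),'tape':(368,255),'tape2':(207,173)}
for k,(u,v) in names.items(): print(k,d[v-14:v+15,u-18:u+19].mean().round(1))
A=cv2.resize(cv2.hconcat([cv2.imread('pics/t17.png')[115:225,275:425]]),None,fx=5,fy=5,interpolation=2)
m=(g>215); 
for r in range(135,215,3): print(r,''.join('#' if q else '.' for q in m[r,285:400:2]))
```

```text
t 18.35 E [-223.12 -222.81  209.9 ] d [ 0.    0.01 -1.  ] phi -0.7898335961988026 T [-223.23 -223.3   245.9 ] toolx [ 1. -0.  0.] F [ 0.52  0.73 -0.5 ] q [-1.09  0.38  1.51  0.01  1.27  0.19]
0 [172, 179, 181, 166] 10 [179, 179, 175, 168] 20 [176, 179, 171, 173] 30 [172, 181, 172, 168] 40 [152, 172, 181, 166] 50 [175, 152, 180, 181] 60 [140, 143, 172, 180] 70 [160, 133, 143, 172] 80 [25, 24, 23, 75] 90 [23, 18, 26, 38] 
peg tops [(0, [234]), (10, [234]), (20, [237]), (30, [235]), (40, [237]), (50, [253]), (60, [254]), (70, [253]), (80, [146]), (90, [118]), (100, [250]), (110, [254])]
bar side s: y=-60 across x [254, 254, 252, 245, 240, 223, 216, 230, 252, 254, 254, 254]
leaf top y across [(-96, [236]), (-90, [227]), (-84, [250]), (-78, [254]), (-72, [254]), (-66, [254]), (-60, [255]), (-54, [254]), (-48, [195]), (-42, [137]), (-36, [191]), (-30, [254]), (-24, [254]), (-18, [254]), (-12, [254]), (-6, [232]), (0, [233]), (6, [223])]
leaf far edge z profile y-50: [136, 155, 113, 59, 50, 47, 45, 53, 98, 98, 188, 245]
offcut 7.0
hex 1.8
tape 35.3
tape2 3.1
135 ............................
[... 968 characters left out ...]
###....
183 ...........####..........##########...#########.######....
186 ............###.....##....#.########.###########.#####....
189 ............####.#####..###############################...
192 .............#########..###############################...
195 .............##########..##########################.......
198 ..............##########.###.################.............
201 ..............##########################..................
204 ...............####################.......................
207 .#.............###############............................
210 ................#########.................................
213 ................#####.....................................
```

Run:
```python
from h import *
def yel(f,box):
    im=cv2.imread('pics/'+f); h=cv2.cvtColor(im,cv2.COLOR_BGR2HSV); m=(h[...,0]>20)&(h[...,0]<33)&(h[...,1]>200)
    m[:, :box[0]]=0;m[:,box[1]:]=0;m[:box[2]]=0;m[box[3]:]=0; y,x=np.nonzero(m); return len(x),x.mean(),y.mean(),x.min(),x.max(),y.min(),y.max()
for f in('side0.png','s17.png'): print(f,yel(f,(330,360,160,205)))
for f in('top0.png','t17.png'): print(f,yel(f,(345,390,230,275)))
# peg blob in top
g=cv2.imread('pics/t17.png',0); p=proj('top',J2W([[20,-68,104]],j))[0]; u,v=p.round().astype(int); print(p)
w=g[v-6:v+7,u-6:u+7].astype(float); k=np.clip(200-w,0,None); yy,xx=np.mgrid[v-6:v+7,u-6:u+7]; k*=(w<170)
c=[(xx*k).sum()/k.sum(),(yy*k).sum()/k.sum()]; q=W2J(back('top',[c],104),j)[0]; print(c,q); print(w.astype(int))
```

```text
side0.png (273, np.float64(343.4139194139194), np.float64(183.996336996337), np.int64(338), np.int64(349), np.int64(172), np.int64(196))
s17.png (268, np.float64(343.339552238806), np.float64(184.43283582089552), np.int64(338), np.int64(349), np.int64(173), np.int64(196))<stdin>:4: RuntimeWarning: Mean of empty slice.
  ret = ret.dtype.type(ret / rcount)
Traceback (most recent call last):
ValueError: zero-size array to reduction operation minimum which has no identity
```

Run:
```python
from h import *
for f,e in (('top0.png',(20-34*np.cos(.15),-102+34*np.sin(.15))),('t17.png',(20,-68))):
    g=cv2.imread('pics/'+f,0); u,v=proj('top',J2W([[*e,104]],j))[0].round().astype(int)
    w=g[v-5:v+6,u-5:u+6].astype(float); k=np.clip(140-w,0,None); yy,xx=np.mgrid[v-5:v+6,u-5:u+6]
    c=[(xx*k).sum()/k.sum(),(yy*k).sum()/k.sum()]; q=W2J(back('top',[c],100),j)[0]
    print(f,q,'angle',np.arctan2(q[1]+102,20-q[0]))
```

```text
top0.png [-13.72 -97.51 100.  ] angle 0.13223827979265068
t17.png [ 18.6  -67.79 100.  ] angle 1.52989861330662
```

```bash
python3 -c "
from cell import ctrl
print(ctrl.hand_in())"
```

```text
the job is handed in; nothing more can be done
None
```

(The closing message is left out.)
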